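# Start the standard mixing on the magnetic stirrer

### The job

Get the standard in the squat amber jar mixing: stand the jar upright in the middle of the stirrer's round plate, then turn the speed dial click by click to the fifth stroke after the zero dot, and only then switch the stirrer on by pressing down the far end (the end next to the plate) of its rocker switch. Set the glass jar down without dropping it, and leave the other things on the bench standing where they are.

Things in the scene. Friction and masses are not known exactly. Their poses are not given: they have to be found in the camera images.
- jar_centre (a point): Centre, half-way up, of the squat wide-mouth amber glass jar: body 58 mm across and 60 mm tall, black screw cap 52 mm across and 20 mm tall, 86 mm tall in all, about 0.2 kg, z up. Of the three amber glass containers it is the low, wide one. Round: grip it from above at any yaw, round the cap or the upper body.
- stirrer: Magnetic stirrer, a grey box 270 mm deep (its x) by 180 mm wide (its y), fixed. Origin under its centre at bench height. Front at its -x end, facing the robot to 0.2 rad; its y points left seen from the robot. 88 mm high at the back half; the white control panel in front slopes (0.35 rad) from there down to 53 mm at the front edge, its normal leaning to the robot.
- plate_middle (a point): Middle of the top surface of the stirrer's round white plate (135 mm across, level, 102 mm above the bench, thin printed rings round its middle), 48 mm behind the stirrer's origin. Axes as the stirrer's.
- dial_grip (a point): On the axis of the speed dial, 26 mm above the panel: the height to grip. Black knob in the panel's left half: skirt 48 mm across, 4 mm high; grip bar 13 mm thick, 40 mm long plus a narrower nose, top 35 mm above the panel; grip across the 13 mm. The point turns with the knob: x along the bar to the nose and white pointer line, z along the dial's axis, away from the panel (0.35 rad off vertical).
- dial (a joint): Angle of the dial, rad: 0 with the pointer at the zero dot (lower left seen from the robot, 120 deg anticlockwise of uphill), growing clockwise from above. Eight clicks of 0.5236 (30 deg), each with a black stroke, longer and longer; stops past both ends; the fifth stroke is 2.618. Starts in one of clicks 0 to 3. About 0.13 N m takes it past a click; let go, it settles in the nearest one.
- rocker_far (a point): On top of the far half (towards the plate, with a white line) of the black rocker in the panel's right half, 13 mm from its pivot. Rocker 36 mm long (along the slope), 24 mm wide, 92 mm right of the dial. Off, the far half stands up 0.34 rad to the panel; on, it lies parallel to it, top 10.5 mm above it. The point tilts with the rocker: off, its axes are the panel's, z square to the panel.
- rocker (a joint): Angle of the rocker, rad: 0 off (the start), 0.34 on. An over-centre spring snaps it to either side; about 3 N on the far end, square to the panel, switches it on, with 4 to 5 mm of travel at the point.
- tall_bottle: Bystander: tall amber bottle with narrow neck and black cap, 60 mm across, 150 mm tall. Origin at the centre of its foot.
- dropper: Bystander: slim small amber bottle with black cap, 36 mm across, 82 mm tall. Origin at the centre of its foot.
- pen_cup: Bystander: blue cup with pens, 72 mm across, 165 mm tall with the pens. Origin at the centre of its foot.
- beaker: Bystander: empty glass beaker, 72 mm across, 95 mm tall. Origin at the centre of its foot.

How it is judged:
On the way, in this order (a step that is already met when the one before it is completed fails the run):
1. the jar stands upright in the middle of the plate, let go (horizontal distance between jar_centre and plate_middle below 0.02 m and z of jar_centre in the frame of plate_middle between 0.039 and 0.047 m and angle between jar_centre's own z axis and vertical below 0.08 rad and contact force between the fingers and jar below 0.1 N), for 0.3 s.
2. the dial rests in the fifth click (value of joint dial between 2.5 and 2.74 rad and velocity of joint dial between -0.1 and 0.1 rad/s), for 0.3 s.
3. the rocker is switched on (value of joint rocker above 0.27 rad), for 0.2 s.
At the end, for the whole second after the job is handed in: The jar stands upright and at rest on the plate with its axis within 20 mm of the plate's middle, the dial rests in the fifth click (within 0.12 rad of 2.618), and the rocker is on (past 0.27 rad) (horizontal distance between jar_centre and plate_middle below 0.02 m and z of jar_centre in the frame of plate_middle between 0.039 and 0.047 m and angle between jar_centre's own z axis and vertical below 0.08 rad and linear speed of jar below 0.02 m/s and value of joint dial between 2.5 and 2.74 rad and value of joint rocker above 0.27 rad); the robot touches nothing.
It fails at once if the jar is dropped (falls faster than 0.5 m/s, not held) (linear speed of jar above 0.5 m/s and contact force between the fingers and jar below 0.1 N).
It fails at once if the jar is tipped over (angle between jar_centre's own z axis and vertical above 0.8 rad).
It fails at once if another thing on the bench is pushed more than 30 mm away or tipped over (distance of any of tall_bottle, dropper, pen_cup, beaker from where it was at the start of the episode above 0.03 m or angle between any of tall_bottle, dropper, pen_cup, beaker's own z axis and vertical above 0.6 rad).
It also fails if it takes over 54 s, if anything falls off the work surface, if the arm or the gripper's body presses on something with over 40 N, if the wrist force passes 120 N, or if a joint passes its speed limit or range.

### The arm

A 6-joint arm with a two-finger parallel gripper is mounted at the origin on the work surface. World frame = base frame: x ahead of the robot, y to its left, z up, the work surface at z = 0. Lengths are in m, angles in rad, forces in N, time in s.
With the tool pointing down it reaches from about 0.35 to 0.975 m from the base axis. Payload 4.9 kg.
Tool frame: the origin (TCP) lies at the very end of the fingers, on their centre line; the grasp point (between the pads) lies 19 mm behind it (ctrl.grip_point_offset is the distance from the TCP to the grasp point, in m); z points along the fingers, y is the line along which they close (so a half turn about z gives the same grasp; the last joint's range is limited). The gripper opens to 85 mm and grips with 20 to 120 N. Pads are 22 mm wide; open, the fingers measure 114 mm over their backs; the gripper's body (76 mm by 85 mm) begins 54 mm behind the grasp point. The pads swing forward as they close: fully open they stand 13 mm farther back than shut.
Start: joints at [1.204, 0.053, 1.613, -0, 1.476, -0.119], TCP at [0.153, 0.606, 0.231] pointing down, gripper open.
Joint ranges: [-3.01, 3.01], [-1.01, 2.22], [0.06, 2.58], [-1.02, 4.17], [0.09, 2.62], [-3.14, 3.14]. Speed limits (rad/s): [2.57, 2.57, 3.14, 3.14, 3.14, 3.14].

### API

Orientations are given as a rotation vector (axis times angle).
In Python, from station import ctrl gives the robot as it stands.
- The arm moves only by the tool send_rows, never from a script. Its argument "rows" is a list of rows, each a list of 3 entries, a list of its own where there are three numbers: the finger opening in cm, from 0 to 8.54, then the shift along the tool's x, y, z in cm, then the turn about the tool's z in degrees. A call has 1 to 10 rows; each row shifts and turns the commanded pose from where the row before left it, along the tool's axes as they then stand; what a row does not reach is not made up. A row lasts 1/8 s, in which the tool goes at most 62.5 mm and 10.7 degrees, less where a joint would pass 70% of its speed; a pose out of reach is approached as far as the arm can. A call with a gripper value outside its range is refused whole. The fingers move at their own pace and stop on an object; "newtons" is the grip in N (left out, the last holds). Time passes only in rows, so rows that do not move let the fingers close. It gives the time, the measured TCP pose, the force, the opening and the grip force at its end, in the units of the state.
- ctrl.get_obs(): the state, without advancing time (a new reading comes with each control period).
- ctrl.get_image(name): name is "scene" or "side" or "wrist"; returns a dict with "frame" (384x512x3 uint8, red, green, blue), "range_z" (384x512 float32, m along the optical axis (not along the pixel's ray), 0 where there is no reading), "fx", "fy", "cx", "cy" (pixels), "k1" (the pictures are not rectified: a ray, as slopes to the right and down, at radius r is drawn at 1 + k1 r^2 times it, then the intrinsics apply), "cam_to_world" (4x4, takes a point from camera to world coordinates). Camera axes: x right, y down, z forward; pixel columns grow to the right and rows downward; lengths in m; the calibration is good to about 2 mm. A picture is of the moment at which its call begins.
- ctrl.finish_job(): hands the job in; it is judged then, once.
The state is a dict: "t": time; "q": joint angles; "dq": joint speeds; "effort": joint torques, N m; "tool_pos": TCP position; "tool_rot": TCP orientation; "contact_force": force on the tool from outside, world axes, zero at the start; "wrist_torque": the same for the moment, N m; "opening": finger opening in m; "grip_force": force on a finger pad.
Only numpy, scipy, OpenCV 4.12 (cv2) and the standard library are available. Lean on these libraries where they do the work, as an engineer would, in place of code of your own. Each camera call takes 0.05 s, during which the arm holds its last target. There are 200 camera calls.

## Working session

There is one attempt and no reset: what is moved stays moved. The work goes in short steps, Python scripts to look and compute and a tool call to move; the robot and the scene stay as the last step left them, time stands still between calls to the robot, and variables do not carry over. Pictures are saved under pics/ and viewed, at most 10 in all, crops included, and the job is handed in when it is done.

Besides the shell and the picture viewer there is one more tool, called as name(argument=value, ...), one argument or row to a line, values as JSON. send_rows: Moves the arm, as the interface text tells. Its arguments: {"type":"object","properties":{"rows":{"type":"array","items":{"type":"array"}},"newtons":{"type":"number"}},"required":["rows"]}

```bash
ls; mkdir -p pics
cat > h.py <<'E'
import numpy as np, cv2
from station import ctrl
from scipy.spatial.transform import Rotation as R
def cloud(im):
    h,w=im['range_z'].shape
    u,v=np.meshgrid(np.arange(w),np.arange(h))
    K=np.array([[im['fx'],0,im['cx']],[0,im['fy'],im['cy']],[0,0,1]],float)
    p=cv2.undistortPoints(np.stack([u,v],-1).reshape(-1,1,2).astype(np.float64),K,np.array([im['k1'],0,0,0.])).reshape(h,w,2)
    z=im['range_z']; c=np.stack([p[...,0]*z,p[...,1]*z,z],-1)
    T=np.array(im['cam_to_world']); return c@T[:3,:3].T+T[:3,3], p
def ray(im,p,u,v,zp):
    T=np.array(im['cam_to_world']); d=T[:3,:3]@np.array([*p[v,u],1]); return T[:3,3]+d*(zp-T[2,3])/d[2]
E
python3 - <<'E'
from h import *
print(ctrl.get_obs()['t'])
for n in ['scene','side']:
    im=ctrl.get_image(n); np.save(f'{n}.npy',im,allow_pickle=True)
    cv2.imwrite(f'pics/{n}0.png',cv2.resize(im['frame'][...,::-1],(768,576)))
    T=np.array(im['cam_to_world']);print(n,T[:3,3],T[:3,2],im['k1'],im['fx'])
E
```

```text
pics
0.0
scene [1.31289757 0.12729245 0.93800422] [-0.679486   -0.09769218 -0.72715542] -0.0915011973729749 353.23672249233664
side [0.19815082 0.5974501  0.85466747] [ 0.33166151 -0.58075185 -0.74345674] 0.03198351373020354 387.0732034455045
```

View pics/scene0.png

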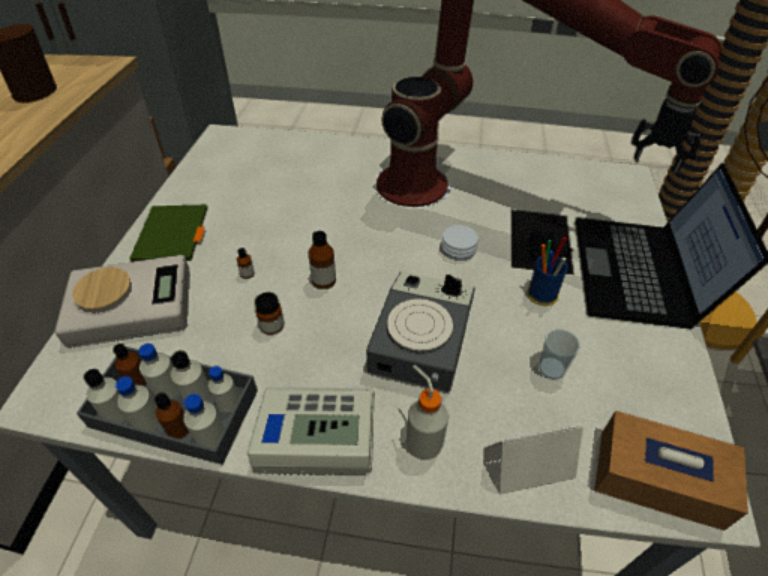

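View pics/side0.png

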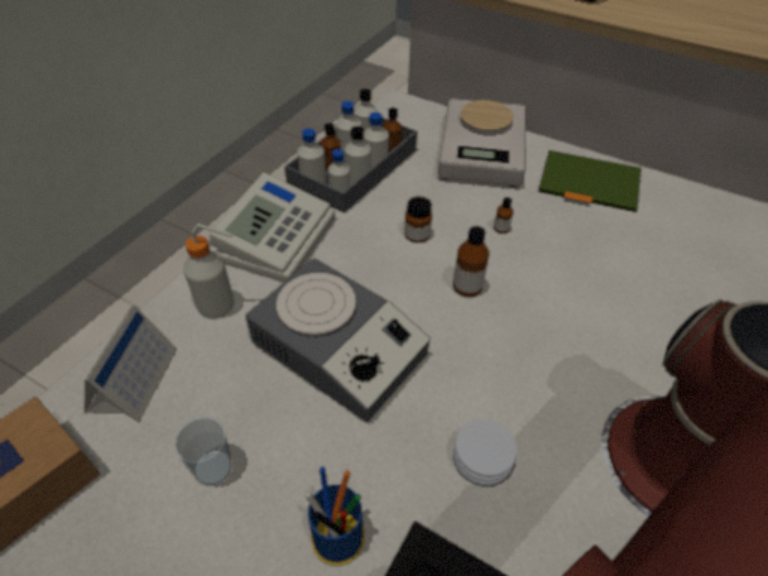

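The scene view shows the jar at about (268,312), the plate at (420,326), the dial at (452,287) and the rocker at (411,282). The side view has the jar at (418,219), the plate at (315,302), the dial at (364,366) and the rocker at (397,331).

Run:
```python
from h import *
for n,jar,plate,dial,rock in [('scene',(268,300),(420,326),(452,287),(411,282)),('side',(418,206),(315,302),(364,366),(397,331))]:
    im=np.load(f'{n}.npy',allow_pickle=True).item(); c,p=cloud(im); f=im['frame'].astype(int)
    print(n)
    def near(px,r):
        m=np.zeros(f.shape[:2],np.uint8); cv2.circle(m,(int(px[0]/1.5),int(px[1]/1.5)),r,1,-1); return (m>0)&(im['range_z']>0)
    # jar cap: top surface
    m=near(jar,22); pts=c[m]
    top=pts[(pts[:,2]>0.079)&(pts[:,2]<0.095)]; print('captop',len(top),top.mean(0),np.median(top,0),np.ptp(top,axis=0))
    m=near(plate,48); m&=(abs(c[...,2]-0.102)<0.006)&(f.min(-1)>100)
    k,l,s,ce=cv2.connectedComponentsWithStats(m.astype(np.uint8)); i=1+np.argmax(s[1:,4]); 
    pts=c[l==i]; (cx,cy),r=cv2.minEnclosingCircle(pts[:,:2].astype(np.float32)); print('plate',len(pts),pts.mean(0),(cx,cy,r))
    cn,_=cv2.findContours((l==i).astype(np.uint8),0,cv2.CHAIN_APPROX_NONE)
    q=np.array([ray(im,p,u,v,0.102)[:2] for u,v in max(cn,key=len)[:,0]]); e=cv2.fitEllipse(q.astype(np.float32)); print('plate edge ellipse',e)
    for nm,px in (('dial',dial),('rock',rock)):
        m=near(px,16)&(f.max(-1)<60)&(c[...,2]>0.04); k,l,s,ce=cv2.connectedComponentsWithStats(m.astype(np.uint8)); i=1+np.argmax(s[1:,4]); pts=c[l==i]; print(nm,len(pts),pts.mean(0),pts.min(0),pts.max(0))
    x=[ray(im,p,int(a/1.5),int(b/1.5),0.06) for a,b in (dial,rock)]; print('rays',x)
im=np.load('side.npy',allow_pickle=True).item()
cv2.imwrite('pics/panel.png',cv2.resize(im['frame'][180:290,150:300,::-1],(750,550),interpolation=cv2.INTER_CUBIC))
```

```text
scene
captop 157 [ 0.59783643 -0.24585096  0.08592963] [ 0.59845474 -0.24563642  0.08620132] [0.05135906 0.04998498 0.01010616]
plate 1148 [0.61931357 0.09115946 0.10223816] (0.6158689260482788, 0.09120957553386688, 0.06860390305519104)
plate edge ellipse ((0.617123544216156, 0.09099002182483673), (0.1301240473985672, 0.13203108310699463), 11.827588081359863)
dial 133 [0.48872558 0.14738697 0.08940193] [0.46553318 0.12586236 0.07184688] [0.50779487 0.16749308 0.10802943]
rock 47 [0.47938713 0.05809685 0.08168054] [0.45893969 0.04456849 0.071651  ] [0.49385837 0.07012713 0.09288461]
rays [array([0.46261625, 0.14926232, 0.06      ]), array([0.46375205, 0.05568471, 0.06      ])]
side
captop 172 [ 0.59261019 -0.24445415  0.08624148] [ 0.5928501  -0.24340136  0.08674245] [0.05180873 0.05526354 0.01098764]
plate 1656 [0.61473984 0.09292681 0.1027077 ] (0.6159010529518127, 0.08960544317960739, 0.06911169737577438)
plate edge ellipse ((0.6161849498748779, 0.09048115462064743), (0.13171261548995972, 0.13353696465492249), 2.4174647331237793)
dial 233 [0.48059867 0.15390866 0.0844254 ] [0.46212002 0.12914443 0.06576381] [0.50543731 0.17014122 0.10685218]
rock 128 [0.47295033 0.06078614 0.08069637] [0.45603591 0.04660763 0.06797497] [0.49291747 0.07209453 0.09505466]
rays [array([0.49220212, 0.13836098, 0.06      ]), array([0.48244314, 0.04528654, 0.06      ])]
```

View pics/panel.png

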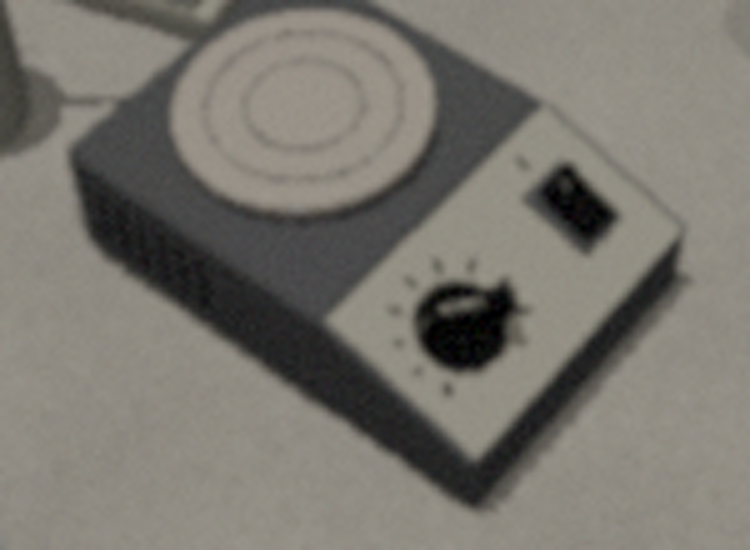

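The crop shows the dial at about (460,325) and the rocker at (575,205). The zero dot is near (447,390), with strokes running clockwise up the left side. I can't be sure of the pointer yet and will check it from nearby later. First the jar.

Run:
```python
from h import *
o=ctrl.get_obs(); print(R.from_rotvec(o['tool_rot']).as_matrix().round(3),np.round(o['tool_pos'],4),o['opening'])
M=R.from_rotvec(o['tool_rot']).as_matrix()
print('shift cm to jar xy', (M.T@(np.array([.595,-.245,.231])-o['tool_pos'])*100).round(2))
for n,things in (('scene',dict(tall=(320,240),drop=(244,254),pens=(548,290),beak=(560,345))),('side',dict(tall=(476,236),drop=(506,203)))):
    im=np.load(f'{n}.npy',allow_pickle=True).item(); c,p=cloud(im)
    for k,(a,b) in things.items(): u,v=int(a/1.5),int(b/1.5); q=c[v-3:v+4,u-3:u+4].reshape(-1,3); print(n,k,np.median(q,0).round(3))
# stirrer yaw: normal of panel (white points between)
im=np.load('side.npy',allow_pickle=True).item(); c,p=cloud(im); f=im['frame'].astype(int)
m=(c[...,0]>.41)&(c[...,0]<.56)&(c[...,1]>-.02)&(c[...,1]<.2)&(c[...,2]>.05)&(c[...,2]<.087)&(f.min(-1)>110)
pts=c[m]; ce=pts.mean(0); n=np.linalg.svd(pts-ce)[2][2]; n*=np.sign(n[2]); print('panel',len(pts),ce,n,'tilt',np.arccos(n[2]),'yaw',np.arctan2(-n[1],-n[0]))
# dark box top region
m=(c[...,0]>.45)&(c[...,0]<.75)&(c[...,1]>-.05)&(c[...,1]<.25)&(abs(c[...,2]-.088)<.006)&(f.max(-1)<110)|((c[...,0]>.5)&(c[...,0]<.75)&(c[...,1]>-.05)&(c[...,1]<.25)&(c[...,2]>.084)&(c[...,2]<.112))
q=c[m][:,:2].astype(np.float32); print(cv2.minAreaRect(q))
```

```text
[[-0.969  0.245 -0.001]
 [ 0.245  0.969 -0.002]
 [ 0.    -0.002 -1.   ]] [0.1531 0.6054 0.2302] 0.08546045667114079
shift cm to jar xy [-6.37e+01 -7.16e+01  4.00e-02]
scene tall [ 0.448 -0.158  0.144]
scene drop [ 0.449 -0.354  0.071]
scene pens [0.428 0.371 0.053]
scene beak [0.585 0.391 0.049]
side tall [ 0.434 -0.153  0.15 ]
side drop [ 0.446 -0.353  0.077]
panel 1721 [0.48007849 0.10828184 0.07074543] [-0.33447864  0.04165019  0.9414825 ] tilt 0.3437943926534803 yaw -0.12388503071143403
((0.5820780396461487, 0.09483233094215393), (0.18174761533737183, 0.24493195116519928), 82.87088012695312)
```

send_rows(
  rows=[
    [8.54,[0,0,-5],0],
    [8.54,[-4,-4.5,0],0],
    [8.54,[-4,-4.5,0],0],
    [8.54,[-4,-4.5,0],0],
    [8.54,[-4,-4.5,0],0],
    [8.54,[-4,-4.5,0],0],
    [8.54,[-4,-4.5,0],0],
    [8.54,[-4,-4.5,0],0],
    [8.54,[-4,-4.5,0],0],
  ],
)

```text
t: 1.23
tool_pos: [0.3755, 0.1766, 0.281]
tool_rot: [0.388, 3.117, 0.0]
contact_force: [1.5, 0.9, 0.2]
opening: 0.0857
grip_force: 0.0
```

send_rows(
  rows=[
    [8.54,[-4,-4.5,0],0],
    [8.54,[-4,-4.5,0],0],
    [8.54,[-4,-4.5,0],0],
    [8.54,[-4,-4.5,0],0],
    [8.54,[-4,-4.5,0],0],
    [8.54,[-4,-4.5,2],0],
    [8.54,[-3.7,-4,3],0],
    [8.54,[0,0,0],0],
  ],
)

```text
t: 2.22
tool_pos: [0.566, -0.1914, 0.2259]
tool_rot: [-0.393, -3.108, -0.004]
contact_force: [-0.2, 0.6, 0.1]
opening: 0.0852
grip_force: 0.0
```

```bash
cat >> h.py <<'E'
def goto(x,y,z):
    o=ctrl.get_obs(); M=R.from_rotvec(o['tool_rot']).as_matrix()
    print('t',round(o['t'],2),'tcp',np.round(o['tool_pos'],4),'toolx yaw deg',np.degrees(np.arctan2(M[1,0],M[0,0])).round(2),'tilt',np.degrees(np.arccos(-M[2,2])).round(2),'q6',o['q'][5],'shift cm',(M.T@(np.array([x,y,z])-o['tool_pos'])*100).round(2))
E
python3 - <<'E'
from h import *
im=ctrl.get_image('wrist'); c,p=cloud(im); cv2.imwrite('pics/w1.png',im['frame'][...,::-1])
top=c[(abs(c[...,2]-.086)<.005)&(np.hypot(c[...,0]-.595,c[...,1]+.245)<.05)]
print(len(top),top.mean(0),(top.min(0)+top.max(0))/2,np.ptp(top,axis=0))
T=np.array(im['cam_to_world']);print(T[:3,3],T[:3,2])
goto(.595,-.245,.026)
E
```

```text
1599 [ 0.5930452  -0.24496323  0.08549138] [ 0.59382919 -0.24541786  0.08456991] [0.05122631 0.05130824 0.00712975]
[ 0.498713   -0.17355285  0.36891503] [ 0.26222891 -0.0652508  -0.96279714]
t 2.27 tcp [ 0.5663 -0.19    0.2284] toolx yaw deg 165.68 tilt 0.34 q6 -1.7691960748802809 shift cm [-4.25 -4.65 20.21]
```

send_rows(
  rows=[
    [8.54,[-4.2,-4.6,0],0],
    [8.54,[0,0,5],0],
    [8.54,[0,0,5],0],
    [8.54,[0,0,2],0],
    [8.54,[0,0,0],0],
  ],
)

```text
t: 2.9
tool_pos: [0.5962, -0.243, 0.1113]
tool_rot: [-0.387, -3.116, -0.001]
contact_force: [-0.5, -0.8, 0.5]
opening: 0.0854
grip_force: 0.0
```

Run:
```python
from h import *
goto(.594,-.2452,.026)
```

```text
t 2.9 tcp [ 0.5962 -0.243   0.1113] toolx yaw deg 165.86 tilt 0.09 q6 -1.826598616160374 shift cm [ 0.15 -0.27  8.53]
```

send_rows(
  rows=[
    [8.54,[0.15,-0.25,2],0],
    [8.54,[0,0,3.3],0],
    [8.54,[0,0,3.2],0],
    [8.54,[0,0,0],0],
    [5,[0,0,0],0],
    [5,[0,0,0],0],
    [5,[0,0,0],0],
    [5,[0,0,0],0],
    [5,[0,0,0],0],
  ],
  newtons=30,
)

```text
t: 4.03
tool_pos: [0.5964, -0.2474, 0.0294]
tool_rot: [0.388, 3.113, -0.003]
contact_force: [0.6, -0.6, 5.7]
opening: 0.057
grip_force: 33.0
```

send_rows(
  rows=[
    [5,[0,0,-2],0],
    [5,[0,0,-4],0],
    [5,[0,0,-4],0],
    [5,[0,0,-4],0],
    [5,[0,0,-2],0],
    [5,[0,0,0],0],
  ],
)

```text
t: 4.78
tool_pos: [0.5954, -0.2466, 0.1886]
tool_rot: [0.388, 3.114, -0.002]
contact_force: [0.2, 0.4, -1.8]
opening: 0.057
grip_force: 32.8
```

Run:
```python
from h import *
o=ctrl.get_obs(); print(o['opening'],o['grip_force'],o['contact_force'])
im=ctrl.get_image('side'); c,p=cloud(im)
cv2.imwrite('pics/s2.png',cv2.resize(im['frame'][60:200,220:400,::-1],(720,560)))
q=c[(np.hypot(c[...,0]-.596,c[...,1]+.247)<.05)&(c[...,2]>.1)]; print(len(q),q.min(0))
goto(.6165,.0907,.1873)
```

```text
0.057023974214286635 32.78575122356415 [ 0.17091342  0.39052392 -1.79156285]
1998 [ 0.54918299 -0.2932806   0.16121558]
t 4.83 tcp [ 0.5944 -0.246   0.1863] toolx yaw deg 165.8 tilt 0.02 q6 -1.831076239991953 shift cm [ 6.12 33.19 -0.1 ]
```

View pics/s2.png

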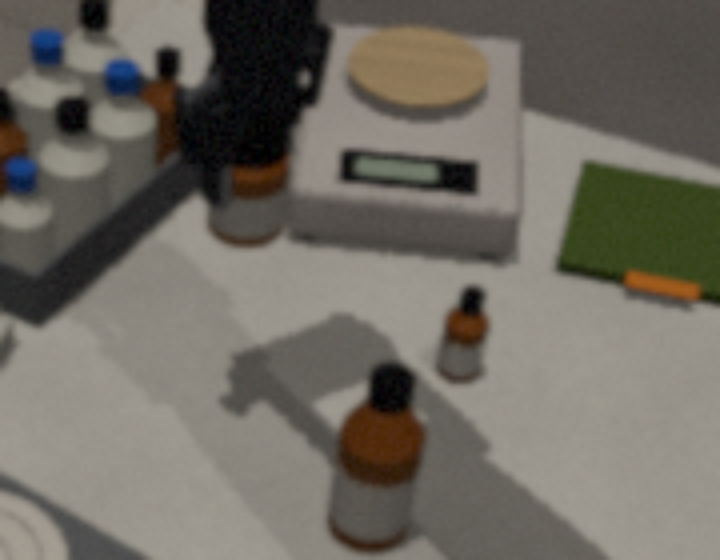

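The crop shows the jar upright between the fingers at about (248,195), clear of everything.

send_rows(
  rows=[
    [5,[0.5,3,0],0],
    [5,[1,5.5,0],0],
    [5,[1,5.5,0],0],
    [5,[1,5.5,0],0],
    [5,[1,5.5,0],0],
    [5,[1,5.2,0],0],
    [5,[0.6,3,0],0],
    [5,[0,0,2],0],
    [5,[0,0,1.5],0],
    [5,[0,0,0],0],
  ],
)

```text
t: 6.08
tool_pos: [0.6148, 0.0893, 0.1475]
tool_rot: [-0.39, -3.111, 0.002]
contact_force: [-0.2, 0.8, -2.6]
opening: 0.057
grip_force: 33.1
```

Run:
```python
from h import *
print(ctrl.get_obs()['contact_force']); goto(.6165,.0907,.129)
im=ctrl.get_image('wrist'); c,p=cloud(im); cv2.imwrite('pics/w3.png',im['frame'][...,::-1])
goto(.6165,.0907,.129)
```

```text
[-0.15106441  0.81627384 -2.64324426]
t 6.08 tcp [0.6148 0.0893 0.1475] toolx yaw deg 165.71 tilt 0.39 q6 -1.2966932277423369 shift cm [-0.15  0.18  1.85]
t 6.12 tcp [0.6158 0.0894 0.1493] toolx yaw deg 165.71 tilt 0.22 q6 -1.2966700784694025 shift cm [-0.04  0.14  2.03]
```

View pics/w3.png

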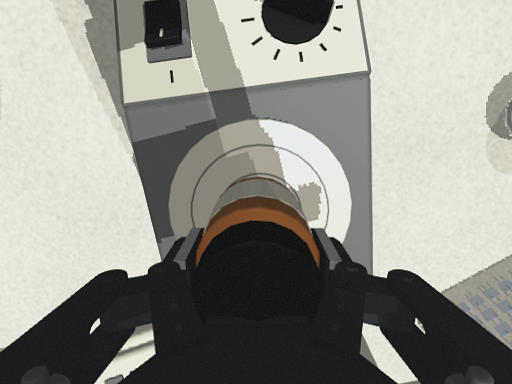

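The wrist view shows the jar at (257,270) over the middle of the plate, with the rocker at (163,30) and the dial at (297,15) beyond it. Next I lower it gently.

send_rows(
  rows=[
    [5,[0,0.15,0.8],0],
    [5,[0,0,0.6],0],
    [5,[0,0,0.2],0],
    [5,[0,0,0.1],0],
    [5,[0,0,0],0],
  ],
)

```text
t: 6.75
tool_pos: [0.6174, 0.0921, 0.1348]
tool_rot: [0.388, 3.117, 0.0]
contact_force: [-0.5, -0.0, -1.0]
opening: 0.057
grip_force: 33.1
```

send_rows(
  rows=[
    [5,[0,0,0.15],0],
    [5,[0,0,0.15],0],
    [5,[0,0,0],0],
  ],
)

```text
t: 7.12
tool_pos: [0.6174, 0.0921, 0.1316]
tool_rot: [0.388, 3.117, 0.0]
contact_force: [0.4, 0.3, -1.6]
opening: 0.057
grip_force: 33.1
```

send_rows(
  rows=[
    [5,[0,0,0.15],0],
    [5,[0,0,0.1],0],
    [5,[0,0,0],0],
  ],
)

```text
t: 7.5
tool_pos: [0.6175, 0.092, 0.1315]
tool_rot: [0.388, 3.117, -0.0]
contact_force: [-6.4, -0.5, 8.4]
opening: 0.0574
grip_force: 34.0
```

send_rows(
  rows=[
    [6.2,[0,0,0],0],
    [7,[0,0,0],0],
    [8.54,[0,0,0],0],
    [8.54,[0,0,0],0],
    [8.54,[0,0,-0.5],0],
    [8.54,[0,0,-3],0],
    [8.54,[0,0,-5],0],
    [8.54,[0,0,-4],0],
    [8.54,[0,0,0],0],
  ],
)

```text
t: 8.62
tool_pos: [0.6197, 0.0922, 0.2601]
tool_rot: [0.387, 3.108, 0.002]
contact_force: [-0.2, -0.1, -0.7]
opening: 0.0853
grip_force: 0.0
```

Run:
```python
from h import *
goto(.48,.15,.26)
im=ctrl.get_image('wrist'); c,p=cloud(im); cv2.imwrite('pics/w4.png',im['frame'][...,::-1]); np.save('w4.npy',im,allow_pickle=True)
for n in('side','scene','wrist'):
    if n!='wrist': im=ctrl.get_image(n); c,p=cloud(im)
    top=c[(abs(c[...,2]-.188)<.006)&(np.hypot(c[...,0]-.6165,c[...,1]-.09)<.04)]
    print(n,len(top),len(top) and (top.mean(0),(top.min(0)+top.max(0))/2))
```

```text
t 8.62 tcp [0.6197 0.0922 0.2601] toolx yaw deg 165.81 tilt 0.55 q6 -1.2941271143702937 shift cm [14.96  2.18 -0.12]
side 296 (array([0.6137287 , 0.0940188 , 0.18829817]), array([0.61556654, 0.09203546, 0.18675988]))
scene 204 (array([0.61941367, 0.09256512, 0.18818545]), array([0.61764499, 0.09239107, 0.18715863]))
wrist 204 (array([0.61941367, 0.09256512, 0.18818545]), array([0.61764499, 0.09239107, 0.18715863]))
```

View pics/w4.png

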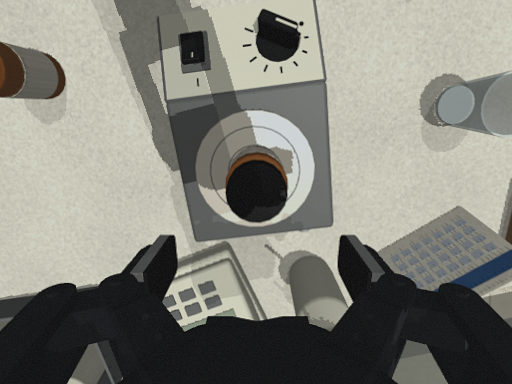

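The wrist view shows the jar centred on the plate at (257,190). The knob is at (278,35), and its pointer line runs from (278,17) to (300,24) with the nose to the right, which suggests click 2. I'll take precise dial geometry from the depth.

```bash
cat > dial.py <<'E'
from h import *
yaw=-.124; X=np.array([np.cos(yaw),np.sin(yaw),0]); Y=np.array([-X[1],X[0],0]); P=np.array([.6165,.0907,0])
n=-np.sin(.35)*X+np.array([0,0,np.cos(.35)]); U=np.cross(Y,n)   # U uphill
def analyse(im,v=True):
    c,p=cloud(im); f=im['frame'].astype(int); r=c-P; sx=r@X+.048; sy=r@Y
    pan=(sx>-.13)&(sx<-.035)&(abs(sy)<.088)&(f.min(-1)>130)&(c[...,2]>.045)&(c[...,2]<.092)
    d=np.median(c[pan]@n); h=c@n-d
    print('panel n',pan.sum(),'d',d,'std',np.std(c[pan]@n-d))
    for nm,lo,hi,s in (('bar',.029,.041,1),('skirt',.001,.009,1),('rocker',.005,.03,-1)):
        m=(sx>-.15)&(sx<-.02)&(sy*s>.015)&(sy*s<.085)&(h>lo)&(h<hi)&(f.max(-1)<(256 if nm=='bar' else 75))
        q=c[m]; a=np.stack([q@U,q@Y],-1).astype(np.float32)
        if len(a)<8: print(nm,len(a)); continue
        (ce,wh,an)=cv2.minAreaRect(a); w=np.linalg.svd(a-a.mean(0),full_matrices=False)[2][0]
        pt=ce[0]*U+ce[1]*Y+(d+np.median(q@n-d))*n
        print(nm,len(q),'rect',ce,wh,an,'pca ang ccw of uphill',np.degrees(np.arctan2(w[1],w[0])),'world',pt.round(4),'h',np.median(q@n-d), 'circ',cv2.minEnclosingCircle(a))
        wl=m&(f.min(-1)>120)
        if nm=='bar' and wl.sum(): q2=c[wl]; print('white',wl.sum(),(q2.mean(0)@U,q2.mean(0)@Y))
    return d
E
python3 - <<'E'
from dial import *
for n in ('w4','side'):
    analyse(np.load(n+'.npy',allow_pickle=True).item())
E
```

```text
panel n 7468 d -0.09299265579388113 std 0.0007735925017930271
bar 564 rect (0.46130675077438354, 0.2078668773174286) (0.03931249678134918, 0.01357188355177641) 59.81224822998047 pca ang ccw of uphill 59.141674 world [0.4758 0.1502 0.1027] h 0.033895165464503815 circ ((0.46059450507164, 0.20834143459796906), 0.019811119884252548)
white 66 (np.float64(0.46478406415410456), np.float64(0.2160704113573191))
skirt 648 rect (0.4599429965019226, 0.2101735919713974) (0.06008981540799141, 0.05552234873175621) 56.77488708496094 pca ang ccw of uphill -118.35428 world [0.4852 0.1513 0.0736] h 0.003462041540107888 circ ((0.4629947543144226, 0.21050137281417847), 0.0321211963891983)
rocker 708 rect (0.46092644333839417, 0.11714964359998703) (0.03655674308538437, 0.024396579712629318) 0.4305884540081024 pca ang ccw of uphill 0.13731857 world [0.4722 0.0592 0.0807] h 0.010612496274182405 circ ((0.46058738231658936, 0.11761918663978577), 0.021359704434871674)
panel n 1149 d -0.0922410855235672 std 0.001551566749443369
bar 94 rect (0.4612569808959961, 0.20693688094615936) (0.039137087762355804, 0.014267745427787304) 60.53049087524414 pca ang ccw of uphill 58.536697 world [0.4755 0.1493 0.103 ] h 0.0335387291160049 circ ((0.4618157148361206, 0.20667187869548798), 0.02018054388463497)
skirt 129 rect (0.4774399399757385, 0.20890097320079803) (0.04066538065671921, 0.07499835640192032) 85.6525650024414 pca ang ccw of uphill -177.79784 world [0.501  0.1481 0.0806] h 0.0037691742619653107 circ ((0.47735387086868286, 0.2077682465314865), 0.038105811923742294)
rocker 111 rect (0.45976707339286804, 0.11675386875867844) (0.023317500948905945, 0.03556780517101288) 86.61068725585938 pca ang ccw of uphill -177.09877 world [0.4707 0.059  0.0811] h 0.010740980777395798 circ ((0.4599153697490692, 0.11925835907459259), 0.02009967900812626)
```

Run:
```python
from dial import *
g=.461*U+.208*Y+(-.0928+.026)*n; print('dial_grip',g.round(4))
print('rocker_far approx on', ((.4604+.013)*U+.117*Y+(-.0928+.0105)*n).round(4),'pivot-top',(.4604*U+.117*Y+(-.0928+.0105)*n).round(4))
goto(g[0],g[1],.15); print(ctrl.get_obs()['q'])
```

```text
dial_grip [0.4782 0.15   0.0953]
rocker_far approx on [0.4838 0.0576 0.085 ] pivot-top [0.4716 0.0591 0.0806]
t 8.78 tcp [0.6168 0.092  0.2531] toolx yaw deg 165.8 tilt 0.09 q6 -1.2941179697382965 shift cm [14.85  2.22 10.33]
[ 2.88600302e-02  3.86211852e-02  1.59115223e+00  2.76972911e-06
  1.51332106e+00 -1.29411797e+00]
```

send_rows(
  rows=[
    [8.54,[5,0.7,0],0],
    [4,[5,0.7,0],0],
    [4,[4.85,0.8,0],0],
    [4,[0,0,0],-10],
    [4,[0,0,0],-10],
    [4,[0,0,0],-10],
    [4,[0,0,0],-10],
    [4,[0,0,0],-10],
    [4,[0,0,0],-10],
    [4,[0,0,0],-8.5],
  ],
)

```text
t: 10.02
tool_pos: [0.4778, 0.1496, 0.2517]
tool_rot: [1.439, -2.788, -0.002]
contact_force: [0.8, -0.1, 0.5]
opening: 0.0401
grip_force: 0.0
```

send_rows(
  rows=[
    [4,[0,0,5],0],
    [4,[0,0,5],0],
    [4,[0,0,0],0],
  ],
)

```text
t: 10.4
tool_pos: [0.4742, 0.1491, 0.1476]
tool_rot: [1.428, -2.784, -0.006]
contact_force: [-1.1, -0.3, -0.5]
opening: 0.0399
grip_force: 0.0
```

Run:
```python
from dial import *
goto(.4782,.150,.083); im=ctrl.get_image('wrist'); analyse(im); cv2.imwrite('pics/w5.png',im['frame'][...,::-1])
goto(.4782,.150,.083)
```

```text
t 10.4 tcp [0.4742 0.1491 0.1476] toolx yaw deg -125.7 tilt 0.75 q6 -2.36372766847582 shift cm [-0.37 -0.33  6.45]
panel n 11532 d -0.09290249502725026 std 0.0007351841361920202
bar 905 rect (0.4606240391731262, 0.20782983303070068) (0.03914571925997734, 0.013319253921508789) 57.91519546508789 pca ang ccw of uphill 58.550797 world [0.4751 0.1502 0.1028] h 0.03415785341699337 circ ((0.4603281617164612, 0.2080121636390686), 0.01977428048849106)
white 56 (np.float64(0.46768429928993094), np.float64(0.2209663657824676))
skirt 1146 rect (0.46343597769737244, 0.20887432992458344) (0.04849382862448692, 0.04562065750360489) 11.399155616760254 pca ang ccw of uphill -11.062669 world [0.4883 0.1496 0.0749] h 0.003445257659548416 circ ((0.46526941657066345, 0.20391084253787994), 0.029393984004855156)
rocker 1645 rect (0.46100184321403503, 0.11713046580553055) (0.024456413462758064, 0.035556644201278687) 89.99394226074219 pca ang ccw of uphill -0.002623145 world [0.4722 0.0592 0.0809] h 0.0107723512605373 circ ((0.46107229590415955, 0.11738776415586472), 0.020692981779575348)
t 10.45 tcp [0.4767 0.1494 0.1513] toolx yaw deg -125.7 tilt 0.37 q6 -2.363750156476922 shift cm [-0.17 -0.12  6.83]
```

View pics/w5.png

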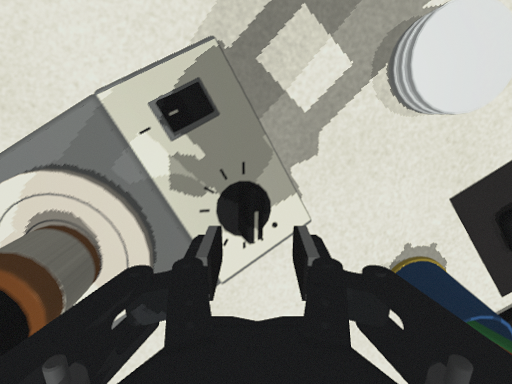

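The pointer points straight down the image, to the second stroke at (243,245), with the zero dot at (275,225). The fingers straddle the bar at (210,255) and (300,255), so I go down.

send_rows(
  rows=[
    [4,[-0.15,-0.1,3],0],
    [4,[0,0,2.5],0],
    [4,[0,0,1.2],0],
    [4,[0,0,0],0],
    [4,[0,0,0],0],
  ],
)

```text
t: 11.08
tool_pos: [0.4817, 0.1507, 0.0889]
tool_rot: [-1.432, 2.793, -0.001]
contact_force: [1.3, 0.2, 0.6]
opening: 0.04
grip_force: 0.0
```

Run:
```python
from h import *
goto(.4782,.150,.083)
```

```text
t 11.07 tcp [0.4817 0.1507 0.0889] toolx yaw deg -125.7 tilt 0.16 q6 -2.3630055628356645 shift cm [0.26 0.25 0.59]
```

send_rows(
  rows=[
    [4,[0.15,0.15,0.4],0],
    [4,[0,0,0],0],
    [0.5,[0,0,0],0],
    [0.5,[0,0,0],0],
    [0.5,[0,0,0],0],
    [0.5,[0,0,0],0],
  ],
  newtons=20,
)

```text
t: 11.82
tool_pos: [0.4792, 0.1498, 0.0835]
tool_rot: [-1.433, 2.794, -0.002]
contact_force: [3.8, -2.5, -1.1]
opening: 0.0176
grip_force: 19.0
```

Gripped, 17.6 mm open across the tilted bar as expected. I turn one click and check.

send_rows(
  rows=[
    [0.5,[0,0,0],10],
    [0.5,[0,0,0],10],
    [0.5,[0,0,0],10],
    [0.5,[0,0,0],0],
  ],
  newtons=25,
)

```text
t: 12.32
tool_pos: [0.478, 0.1495, 0.0839]
tool_rot: [0.66, -3.07, 0.002]
contact_force: [-1.6, -4.5, 5.2]
opening: 0.0148
grip_force: 25.7
```

Run:
```python
from dial import *
print(ctrl.get_obs()['wrist_torque']);goto(.4782,.150,.083); im=ctrl.get_image('wrist'); analyse(im)
```

```text
[-0.9922862   0.08319915 -0.04640661]
t 12.32 tcp [0.478  0.1495 0.0839] toolx yaw deg -155.74 tilt 0.14 q6 -1.8383176030704607 shift cm [-0.04  0.04  0.09]
panel n 16992 d -0.09293008758140103 std 0.0006950929835548557
bar 2641 rect (0.4603298306465149, 0.2067086100578308) (0.03629900515079498, 0.03724255412817001) 78.22325897216797 pca ang ccw of uphill 26.285013 world [0.4746 0.1491 0.1027] h 0.0342473196733245 circ ((0.4592874348163605, 0.20586687326431274), 0.02230382338166237)
white 147 (np.float64(0.46802429490337144), np.float64(0.21313360461215455))
skirt 710 rect (0.46052706241607666, 0.20609810948371887) (0.05478954687714577, 0.04868604242801666) 75.02664184570312 pca ang ccw of uphill -46.493916 world [0.4852 0.1472 0.0738] h 0.00340114004964414 circ ((0.46193787455558777, 0.21060051023960114), 0.033225756138563156)
rocker 3101 rect (0.46099913120269775, 0.11709742248058319) (0.02454242669045925, 0.035343561321496964) 89.73040008544922 pca ang ccw of uphill 0.98538524 world [0.4722 0.0591 0.0807] h 0.010541132295822306 circ ((0.46060284972190857, 0.11714012175798416), 0.02067749574780464)
```

The dial followed, with the bar now about 30° off uphill (click 3). Two more clicks.

send_rows(
  rows=[
    [0.5,[0,0,0],10],
    [0.5,[0,0,0],10],
    [0.5,[0,0,0],10],
    [0.5,[0,0,0],0],
    [0.5,[0,0,0],10],
    [0.5,[0,0,0],10],
    [0.5,[0,0,0],10],
    [0.5,[0,0,0],3],
    [0.5,[0,0,0],0],
  ],
)

```text
t: 13.5
tool_pos: [0.4786, 0.1515, 0.0841]
tool_rot: [-1.035, -2.965, -0.006]
contact_force: [-4.0, -0.9, 5.7]
opening: 0.0124
grip_force: 75.5
```

Run:
```python
from dial import *
print(ctrl.get_obs()['wrist_torque']);goto(.4782,.150,.083); im=ctrl.get_image('wrist'); analyse(im)
```

```text
[ 1.26069672 -0.29698188  0.59141043]
t 13.5 tcp [0.4786 0.1515 0.0841] toolx yaw deg 141.52 tilt 0.22 q6 -0.7444857503028036 shift cm [-0.06 -0.14  0.11]
panel n 7752 d -0.09297547072469875 std 0.0006299573610242513
bar 2379 rect (0.45952850580215454, 0.21034827828407288) (0.034233350306749344, 0.03446400538086891) 18.39897346496582 pca ang ccw of uphill -23.765736 world [0.4744 0.1529 0.1024] h 0.0342366245774413 circ ((0.4609818458557129, 0.2122243195772171), 0.020982474088668823)
skirt 743 rect (0.46187159419059753, 0.2135673314332962) (0.049841731786727905, 0.05588100105524063) 11.027887344360352 pca ang ccw of uphill 51.369297 world [0.4874 0.1545 0.0742] h 0.0033896876944289472 circ ((0.46347615122795105, 0.21048620343208313), 0.03414810821413994)
rocker 150 rect (0.46625661849975586, 0.12404490262269974) (0.00488177128136158, 0.011568566784262657) 6.430584907531738 pca ang ccw of uphill -76.47926 world [0.4777 0.0655 0.0834] h 0.01151799891826319 circ ((0.46631598472595215, 0.12405160069465637), 0.006280459463596344)
```

send_rows(
  rows=[
    [2.5,[0,0,0],0],
    [4,[0,0,0],0],
    [4,[0,0,0],0],
    [4,[0,0,-3],0],
    [4,[0,0,-4],0],
    [4,[0,0,0],0],
  ],
)

```text
t: 14.3
tool_pos: [0.4808, 0.1506, 0.157]
tool_rot: [1.038, 2.959, 0.006]
contact_force: [0.3, -0.4, 0.1]
opening: 0.0401
grip_force: 0.0
```

Run:
```python
from dial import *
goto(.482,.0575,.115); im=ctrl.get_image('wrist'); analyse(im); cv2.imwrite('pics/w6.png',im['frame'][...,::-1])
```

```text
t 14.3 tcp [0.4808 0.1506 0.157 ] toolx yaw deg 141.34 tilt 0.41 q6 -0.7404707659941793 shift cm [-5.89 -7.21  4.19]
panel n 6617 d -0.09301516007830454 std 0.0006785681312989394
bar 846 rect (0.4605191648006439, 0.20958919823169708) (0.013308963738381863, 0.03866659477353096) 61.503231048583984 pca ang ccw of uphill -28.22312 world [0.4752 0.152  0.1026] h 0.034110833331123476 circ ((0.4602075219154358, 0.20907986164093018), 0.019771529361605644)
white 19 (np.float64(0.4616705470300192), np.float64(0.2081612281043869))
skirt 1164 rect (0.46587830781936646, 0.21006125211715698) (0.056098949164152145, 0.057059139013290405) 89.6006088256836 pca ang ccw of uphill -116.79406 world [0.4908 0.1505 0.0756] h 0.003388288729808321 circ ((0.46168944239616394, 0.210148885846138), 0.03282183036208153)
rocker 837 rect (0.45842602849006653, 0.11776474118232727) (0.031041806563735008, 0.025560272857546806) 0.2593226730823517 pca ang ccw of uphill -17.658892 world [0.4701 0.0601 0.0794] h 0.010158774058111872 circ ((0.4577878713607788, 0.11785542964935303), 0.01837853342294693)
```

View pics/w6.png

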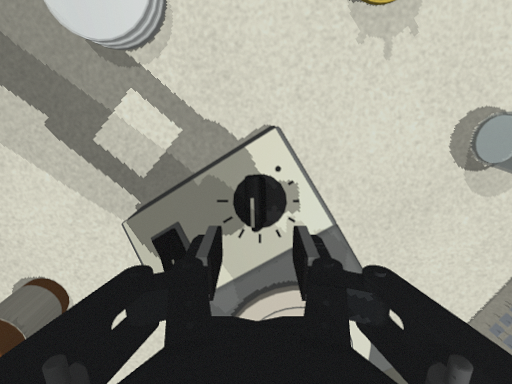

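The pointer at (257,228) points straight at the fifth stroke, (260,238); the bar measures about -29°, where -30° is expected. Now the rocker, with the fingers shut and squared to it.

send_rows(
  rows=[
    [0,[-2,-2.4,0],0],
    [0,[-2,-2.4,0],0],
    [0,[-2,-2.3,0],0],
    [0,[0,0,0],-10.5],
    [0,[0,0,0],-10.5],
    [0,[0,0,0],-10.5],
    [0,[0,0,2],0],
    [0,[0,0,2],0],
    [0,[0,0,0],0],
  ],
)

```text
t: 15.48
tool_pos: [0.4782, 0.0573, 0.1097]
tool_rot: [-0.197, -3.129, 0.0]
contact_force: [0.4, 0.1, -0.7]
opening: 0.0002
grip_force: 0.0
```

Run:
```python
from dial import *
goto(.4838,.0576,.0865); im=ctrl.get_image('wrist'); cv2.imwrite('pics/w7.png',im['frame'][...,::-1]); print(ctrl.get_obs()['opening'])
goto(.4838,.0576,.0865)
```

```text
t 15.47 tcp [0.4782 0.0573 0.1097] toolx yaw deg 172.81 tilt 0.39 q6 -1.4809153038662475 shift cm [-0.56  0.1   2.32]
-4.730213660121608e-05
t 15.53 tcp [0.4794 0.0573 0.1112] toolx yaw deg 172.81 tilt 0.23 q6 -1.4808835507930314 shift cm [-0.45  0.09  2.47]
```

View pics/w7.png

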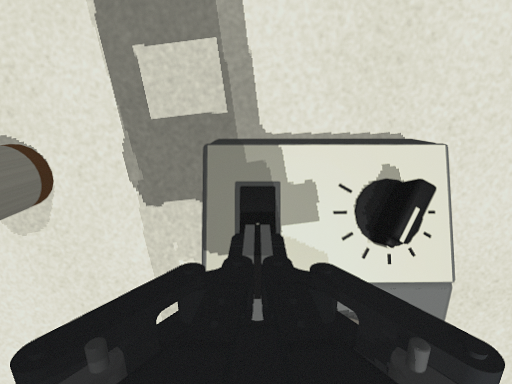

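Fingertips at (257,225) are over the rocker's far half. Press down.

send_rows(
  rows=[
    [0,[-0.35,0.05,0.8],0],
    [0,[0,0,0.7],0],
    [0,[0,0,0.4],0],
    [0,[0,0,0.3],0],
    [0,[0,0,0.2],0],
    [0,[0,0,0],0],
  ],
)

```text
t: 16.27
tool_pos: [0.4853, 0.0571, 0.09]
tool_rot: [0.197, 3.133, -0.0]
contact_force: [0.7, 0.1, 3.2]
opening: -0.0002
grip_force: 1.5
```

send_rows(
  rows=[
    [0,[0,0,0.2],0],
    [0,[0,0,0.2],0],
    [0,[0,0,0.1],0],
    [0,[0,0,0],0],
  ],
)

```text
t: 16.77
tool_pos: [0.4856, 0.0572, 0.086]
tool_rot: [0.197, 3.133, -0.0]
contact_force: [-1.3, -0.1, 10.0]
opening: 0.0002
grip_force: 5.1
```

send_rows(
  rows=[
    [0,[0,0,0.1],0],
    [0,[0,0,0],0],
    [0,[0,0,0],0],
    [0,[0,0,-1],0],
    [0,[0,0,-4],0],
    [0,[0,0,-5],0],
    [0,[3,0,-5],0],
    [0,[5,0,0],0],
    [0,[3,0,0],0],
    [0,[0,0,0],0],
  ],
)

```text
t: 18.02
tool_pos: [0.3734, 0.0714, 0.232]
tool_rot: [-0.196, -3.134, -0.0]
contact_force: [0.7, -0.5, -0.2]
opening: 0.0007
grip_force: 0.0
```

Run:
```python
from dial import *
goto(.48,.06,.2)
for n in ('wrist','side'):
    im=ctrl.get_image(n); c,p=cloud(im); f=im['frame'].astype(int); d=analyse(im)
    m=(f.max(-1)<70)&(abs(c@Y-.117)<.009)&(abs(c@U-.461)<.019)&(c@n-d>.004)&(c@n-d<.03)
    u=(c@U)[m]-.461; h=(c@n-d)[m]
    for lo in np.arange(-.018,.018,.006): k=(u>lo)&(u<=lo+.006); print(round(lo+.003,3),k.sum(),np.median(h[k]) if k.any() else None)
    top=c[(abs(c[...,2]-.188)<.006)&(np.hypot(c[...,0]-.6165,c[...,1]-.09)<.04)]; print(n,'jar',len(top),len(top) and (top.min(0)+top.max(0))/2)
```

```text
t 18.02 tcp [0.3734 0.0714 0.232 ] toolx yaw deg 172.85 tilt 0.06 q6 -1.4536913800380642 shift cm [-10.72   0.2    3.19]
panel n 3347 d -0.09287734014786797 std 0.0007768343808719104
bar 287 rect (0.45390522480010986, 0.2116326540708542) (0.01349012739956379, 0.026662057265639305) 64.22299194335938 pca ang ccw of uphill -29.921528 world [0.4693 0.1548 0.1004] h 0.0340632437179721 circ ((0.45313960313796997, 0.20997928082942963), 0.014213689602911472)
white 20 (np.float64(0.460410979915048), np.float64(0.20932372594242743))
skirt 435 rect (0.4567470848560333, 0.21425572037696838) (0.05503406748175621, 0.03478550538420677) 78.21490478515625 pca ang ccw of uphill -111.83608 world [0.4827 0.1558 0.0726] h 0.0034574259370330207 circ ((0.46419769525527954, 0.21306121349334717), 0.02852235548198223)
rocker 0Traceback (most recent call last):
  File "<stdin>", line 5, in <module>
numpy._core._exceptions._UFuncNoLoopError: ufunc 'matmul' did not contain a loop with signature matching types (dtype('float64'), dtype('<U5')) -> None
```

The loop variable `n` overwrote the panel normal; I rename it.

Run:
```python
from dial import *
for nm in ('side','scene'):
    im=ctrl.get_image(nm); c,p=cloud(im); f=im['frame'].astype(int); d=analyse(im)
    m=(f.max(-1)<70)&(abs(c@Y-.117)<.009)&(abs(c@U-.461)<.019)&(c@n-d>.004)&(c@n-d<.03)
    u=(c@U)[m]-.461; h=(c@n-d)[m]
    for lo in np.arange(-.018,.018,.006): k=(u>lo)&(u<=lo+.006); print(round(lo+.003,3),k.sum(),np.median(h[k]) if k.any() else None)
    top=c[(abs(c[...,2]-.188)<.006)&(np.hypot(c[...,0]-.6165,c[...,1]-.09)<.04)]; print(nm,'jar',len(top),len(top) and (top.min(0)+top.max(0))/2)
    if nm=='side': cv2.imwrite('pics/s8.png',cv2.resize(im['frame'][100:290,130:383,::-1],(760,570),interpolation=cv2.INTER_CUBIC))
```

```text
panel n 1598 d -0.09215360465944576 std 0.0014985443972977738
bar 88 rect (0.4604901671409607, 0.20818309485912323) (0.012850417755544186, 0.03905859217047691) 62.15164566040039 pca ang ccw of uphill 150.90807 world [0.4749 0.1506 0.103 ] h 0.03375899140221783 circ ((0.46021121740341187, 0.20765510201454163), 0.019699163734912872)
white 1 (np.float64(0.47321091372499213), np.float64(0.19423376684061844))
skirt 112 rect (0.460365891456604, 0.2100151926279068) (0.04296862334012985, 0.037955015897750854) 30.833345413208008 pca ang ccw of uphill 169.76567 world [0.4853 0.1512 0.0746] h 0.0035269817338616227 circ ((0.4608249068260193, 0.20883481204509735), 0.0222851000726223)
rocker 104 rect (0.4609813392162323, 0.11742812395095825) (0.0221956018358469, 0.03758326917886734) 89.0978012084961 pca ang ccw of uphill -178.96082 world [0.4719 0.0595 0.0817] h 0.010854096966394895 circ ((0.46045470237731934, 0.11635235697031021), 0.019962219521403313)
-0.015 13 0.014917302960555545
-0.009 14 0.013041481731249097
-0.003 16 0.011611921668523657
0.003 14 0.009937469501729308
0.009 18 0.010138254401
[... 493 characters left out ...]
01, 0.045461785048246384) 14.412691116333008 pca ang ccw of uphill 117.03042 world [0.4932 0.1493 0.0773] h 0.0034818262073916875 circ ((0.46380311250686646, 0.208736389875412), 0.02379920892417431)
rocker 51 rect (0.4617612063884735, 0.11660925298929214) (0.02348911389708519, 0.039592619985342026) 89.19151306152344 pca ang ccw of uphill -0.06394432 world [0.4729 0.0586 0.0809] h 0.009962398400410327 circ ((0.4611397385597229, 0.11593437194824219), 0.022244708612561226)
-0.015 3 0.013593453536177066
-0.009 10 0.012790829520057674
-0.003 7 0.008987792146631465
0.003 1 0.01025915429694918
0.009 6 0.009571874499899324
0.015 4 0.009144994997350282
scene jar 208 [0.61645621 0.09233922 0.18674496]
```

View pics/s8.png

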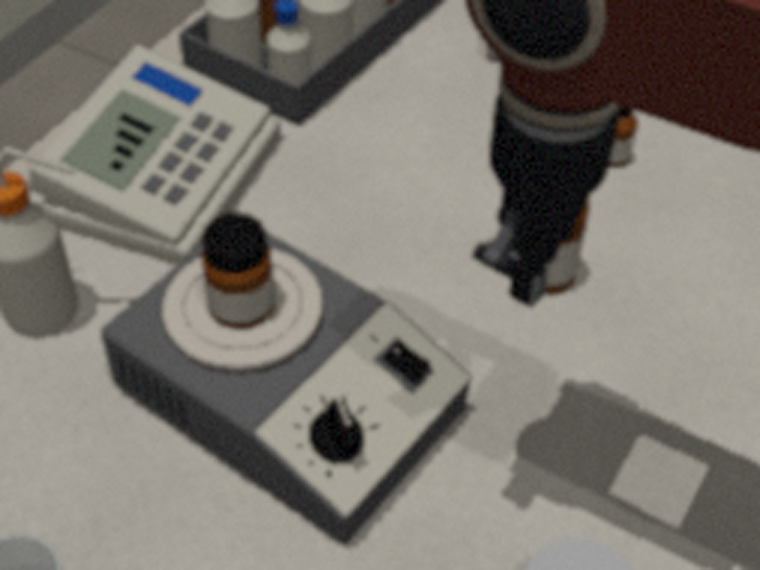

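The jar stands upright at (237,270) in the middle of the plate. The dial at (337,430) is in the fifth click. On the rocker the near half is now raised and the far half lies parallel to the panel, 10 mm above it, so the stirrer is on. The arm is clear, so I hand the job in.

```bash
python3 -c "
from station import ctrl; print(ctrl.finish_job())"
```

```text
the job is handed in; nothing more can be done
None
```

The job is handed in at about 18 s: the jar stands about 2 mm from the plate's middle, the dial is in the fifth click, the rocker is on, and the arm is clear of everything; `finish_job()` gave no verdict, so this rests on my last camera checks.

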